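# Lock the cleaned filter back into the vacuum

### The arm

A 7-joint arm with a two-finger parallel gripper is mounted at the origin on the work surface. World frame = base frame: x ahead of the robot, y to its left, z up, the work surface at z = 0. Lengths are in m, angles in rad, forces in N, time in s.
With the tool pointing down it reaches from about 0.425 to 0.875 m from the base axis. Payload 9.9 kg.
Tool frame: the origin (TCP) lies at the very end of the fingers, on their centre line; the grasp point (between the pads) lies ctrl.grip_depth behind it (ctrl.grip_depth is the distance from the TCP to the grasp point, in m); z points along the fingers, y is the direction in which the jaws open and shut (so a half turn about z gives the same grasp; the last joint's range is limited). The gripper opens to 85 mm and grips with 20 to 120 N. Pads are 22 mm wide; open, the fingers measure 114 mm over their backs; the gripper's body (76 mm by 85 mm) begins 54 mm behind the grasp point. The pads swing forward as they close: fully open they stand 13 mm farther back than shut.
Start: joints at [1.252, 0.576, 0.025, 1.437, -0.015, 1.129, -0.057], TCP at [0.157, -0.656, 0.199] pointing down, gripper open.
Joint ranges: [-2.76, 2.76], [-0.34, 2.15], [-1.52, 1.57], [0.19, 2.46], [-1.09, 4.23], [0.17, 1.99], [-2.82, 2.82]. Speed limits (rad/s): [2.22, 2.22, 3.01, 3.01, 3.14, 3.14, 3.14].

### API

Orientations are given as a rotation vector (axis times angle).
In Python, from cell import ctrl gives the robot as it stands. The module is installed in compiled form; this text tells all that it offers.
- The arm moves only by the tool drive_tool, never from a script. Its argument "commands" is a list of rows, each a list of 7 numbers: the shift along the world's x, y, z in m, then the turn, a rotation vector about the world's x, y, z in rad, then the closure, from -1 (fully open) to 1 (shut). A call has 1 to 8 rows; each row shifts and turns the commanded pose from where the row before left it; what a row does not reach is not made up. A row lasts 1/12 s, in which the tool goes at most 41.7 mm and 7.16 degrees, less where a joint would pass 70% of its speed; a pose out of reach is approached as far as the arm can. A call with a gripper value outside its range is refused whole. The fingers move at their own pace and stop on an object; "newtons" is the grip in N (left out, the last holds). Time passes only in rows, so rows that do not move let the fingers close. It gives the time, the measured TCP pose, the force and the opening at its end, in the units of the state.
- ctrl.read_state(): the state, without advancing time (a new reading comes with each control period).
- ctrl.capture(name): name is "scene" or "side" or "wrist"; returns a dict with "pixels" (400x640x3 uint8, red, green, blue), "range_z" (400x640 float32, m along the optical axis (not along the pixel's ray), 0 where there is no reading), "K" (3x3 intrinsics, pixels), "k1" (the pictures are not rectified: a ray, as slopes to the right and down, at radius r is drawn at 1 + k1 r^2 times it, then the intrinsics apply), "R" (3x3) and "t" (3): a world point X has camera coordinates R X + t; the wrist camera has in their place "mount" (4x4, takes a point from camera to tool coordinates, whose origin is the TCP and whose axes are the flange's). Camera axes: x right, y down, z forward; pixel columns grow to the right and rows downward; lengths in m; the calibration is good to about 2 mm. A picture is of the moment at which its call begins: read the wrist's pose just before it.
- ctrl.sign_off(): hands the job in, once; it reports no verdict.
The state is a dict: "t": time; "qpos": joint angles; "joint_velocities": joint speeds; "joint_efforts": joint torques, N m; "tcp_pos": TCP position; "ee_rot": TCP orientation; "wrist_force": force on the tool from outside, world axes, zero at the start; "ft_torque": the same for the moment, N m; "gripper_width": finger opening in m.
Only numpy, scipy, OpenCV 4.12 (cv2) and the standard library are available. Lean on these libraries where they do the work, as an engineer would, in place of code of your own. Each camera call takes 0.05 s, during which the arm holds its last target.

### The job

The vacuum's cleaned filter has dried on the closet's fold-down table: refit it. Pick it up by its bar grip, lower it into the round well on top of the vacuum with its two lugs passing down through the two slots of the collar, then turn it clockwise (seen from above) until the ramps have drawn it down tight and it comes up against the stop. Let go, and leave the glass jar, the brush and the lint roller where they are.

Things in the scene. Friction and masses are not known exactly. Their poses are not given: they have to be found in the camera images.
- filter_grip (a point): The filter, loose, 0.14 to 0.23 kg, upright on the table: white pleated cartridge 66 mm across, 50 high; above it a grey round cap 96 mm across, 18 thick, lower edge bevelled; on top a bar grip 90 mm long, 14 thick, 28 high. This point: centre of the bar, on the axis, 82 mm above the foot, 14 above the cap's flat top, 14 below the bar's top. z up, x along the bar. Half a turn makes no difference.
- lug (a point): One of the filter's two lugs (the other is opposite): 16 mm wide, 6 thick, standing 9 mm out of the cap's side exactly in line with an end of the bar; 114 mm over both tips. This point: middle of the lug, 53 mm from the axis and 27 mm below filter_grip. Axes as filter_grip.
- well (a point): Centre of the filter well on the vacuum, level with the flat top of its white collar (165 mm up, 101 mm bore, 132 mm outside; nothing on the vacuum is higher). z up, x level to the nose. Lugs in the slots, the cap rests on the seal: filter_grip 16 to 19 mm above this point. Locked: 14 to 15 mm, cap level with the collar. Lugs missing the slots rest on the collar: 30 mm.
- slot (a point): One of two slots in the collar's inner edge (the other is opposite), each about 26 mm wide, reaching 60 mm out from the axis; this point: its middle, at the collar's top. The slots lie 60 degrees anticlockwise (from above) of the well's x axis. From here the lugs turn only clockwise, under ramps that draw the filter down about 4 mm against the seal. Axes as well.
- home_dot (a point): One of two opposite small dark dots on the collar's top, on the well's x axis: after 60 degrees clockwise from the slots the lugs meet a hard stop, and the bar points at the dots. The last 10 degrees are level, no ramp. The turn takes about 0.3 to 0.6 N m; friction keeps the filter wherever it is left. Axes as well.
- vacuum: Grey canister vacuum, heavy and standing fast, 370 mm long, 285 wide over two rear wheels, place and heading vary: round body 240 mm across with the well in its top; nose with clear dust cup and hose port towards +x, reaching 250 mm from the origin. Origin: on the table, under the well's axis; z up.
- seal (a joint): Spring-backed black rubber sealing ring on a ledge in the well, its top 13.5 mm below the collar's top: how far it is pressed down, m. 0 free, about 0.001 with the filter resting on it, about 0.004 with the filter locked; 2 N per mm.
- jar_mid (a point): Bystander: green glass jar with a steel lid, 72 mm diameter, 110 mm high, upright; this point is its middle, 55 mm up.
- brush_mid (a point): Bystander: wooden stain brush lying bristles down, 183 mm long (along its x), 48 mm wide, 38 mm high; this point is 25 mm above the table.
- lint_roller_mid (a point): Bystander: lint roller with a purple handle, lying on its side, 185 mm long (along its x), 52 mm diameter; this point is its axis, 26 mm above the table.

How it is judged:
On the way, in this order (a step that is already met when the one before it is completed fails the run):
1. the filter is down in the well, its lugs below the collar (horizontal distance between filter_grip and well below 0.006 m and z of filter_grip in the frame of well below 0.022 m), for 0.1 s.
2. the filter is turned clockwise up to the stop and drawn down tight on its seal (angle between the x axis of filter_grip and the x axis of well, either way round below 0.15 rad and value of joint seal above 0.003 m), for 0.2 s.
At the end, for the whole second after the job is handed in: The filter sits in the vacuum's well, centred within 4 mm and level within 3 degrees, its bar within 8.5 degrees of the stop position (along the vacuum's length), the sealing ring pressed in by more than 3 mm, and released (all of step 2 and horizontal distance between filter_grip and well below 0.004 m and z of filter_grip in the frame of well below 0.017 m and angle between filter_grip's own z axis and vertical below 0.05 rad); the robot touches nothing.
It fails at once if the glass jar is shifted by more than 20 mm or knocked over (distance of jar_mid from where it was at the start of the episode above 0.02 m).
It fails at once if the brush is shifted by more than 20 mm (distance of brush_mid from where it was at the start of the episode above 0.02 m).
It fails at once if the lint roller is shifted by more than 20 mm (distance of lint_roller_mid from where it was at the start of the episode above 0.02 m).
It also fails if it takes over 48 s, if anything falls off the work surface, if the arm or the gripper's body presses on something with over 40 N, if the wrist force passes 120 N, or if a joint passes its speed limit or range.

## Working session

There is one attempt and no reset: what is moved stays moved. The work goes in short steps, Python scripts to look and compute and a tool call to move; the robot and the scene stay as the last step left them, time stands still between calls to the robot, and variables do not carry over. Pictures are saved under pics/ and viewed, and the job is handed in when it is done.

Besides the shell and the picture viewer there is one more tool, called after ">>>" by a JSON object that holds its "fn" and its "kwargs". drive_tool: Moves the arm, as the interface text tells. Its arguments: {"type":"object","properties":{"commands":{"type":"array"},"newtons":{"type":"number"}},"required":["commands"]}

```bash
ls; mkdir -p pics
cat > look.py <<'E'
import sys,cv2,numpy as np,pickle
from cell import ctrl
def grab(name,tag):
    s=ctrl.read_state(); c=ctrl.capture(name); c['state']=s
    cv2.imwrite(f'pics/{tag}.png',c['pixels'][:,:,::-1]); pickle.dump(c,open(f'{tag}.pkl','wb')); return c
E
python3 - <<'E'
from look import *
for n in ['scene','side','wrist']:
    c=grab(n,n+'0'); print(n,c['K'],c['k1'],c.get('R'),c.get('t'),c.get('mount'))
print(ctrl.read_state(), ctrl.grip_depth)
E
```

```text
pics
scene [[429.77383073   0.         319.79433882]
 [  0.         429.77383073 196.04432707]
 [  0.           0.           1.        ]] -0.08633698690871235 [[-0.29736954  0.95475888  0.0026138 ]
 [ 0.49515053  0.15655932 -0.85458477]
 [-0.81633162 -0.25283326 -0.51930534]] [ 0.09637097 -0.1705401   1.63020577] None
side [[469.14243111   0.         321.05465853]
 [  0.         469.14243111 198.59834342]
 [  0.           0.           1.        ]] 0.026399166922658725 [[ 0.89740019 -0.44099562 -0.01399119]
 [-0.32688721 -0.64322932 -0.69238774]
 [ 0.29634042  0.62592244 -0.72138995]] [-0.48145112  0.30519329  0.9854478 ] None
wrist [[352.53204454   0.         314.24550286]
 [  0.         352.53204454 206.19109403]
 [  0.           0.           1.        ]] -0.02781499052956691 None None [[-3.47051002e-04 -9.58610590e-01 -2.84720243e-01  7.13197771e-02]
 [ 9.99999931e-01 -3.70863675e-04  2.97234508e-05  7.50270272e-04]
 [-1.34085610e-04 -2.84720213e-01  9.58610652e-01 -1.75223050e-01]
 [ 0.00000000e+00  0.00000000e+00  0.00000000e+00  1.00000000e+00]]
{'t': 0.15, 'qpos': array([ 1.25218335,  0.57632155,  0.02482797,  1.43768547, -0.01499187,
        1.12899284, -0.05647799]), 'joint_velocities': array([-0.00160877, -0.00130291, -0.00016527, -0.00361058, -0.00038641,
       -0.00060058,  0.00155322]), 'joint_efforts': array([ 4.26290935e-03, -7.66266990e+01,  2.25333184e+00, -2.86184460e+01,
        1.56318879e-02,  9.89082910e-03,  5.86650430e-06]), 'tcp_pos': array([ 0.1569804 , -0.65611583,  0.1979624 ]), 'ee_rot': array([-3.11875230e+00, -3.67973868e-01,  3.08196190e-04]), 'wrist_force': array([ 0.12363521, -0.44700102, -0.12292325]), 'ft_torque': array([ 0.07663091, -0.02092915, -0.02681084]), 'gripper_width': 0.08557427936202583} 0.0187
```

View pics/scene0.png

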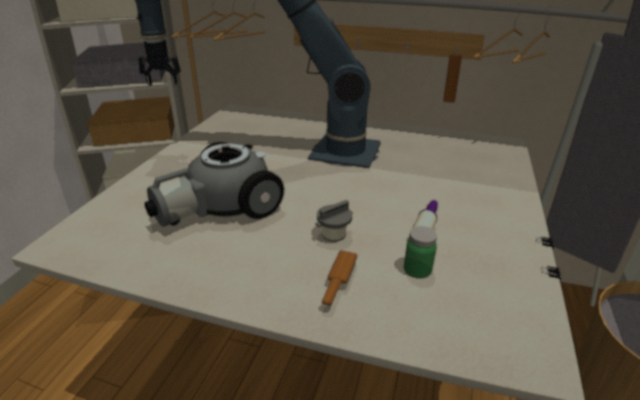

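View pics/side0.png

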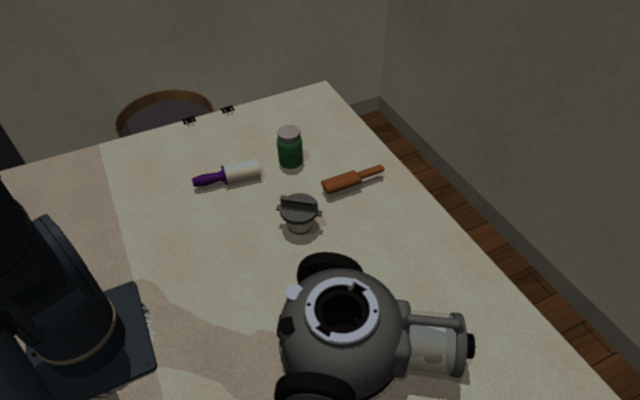

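View pics/wrist0.png

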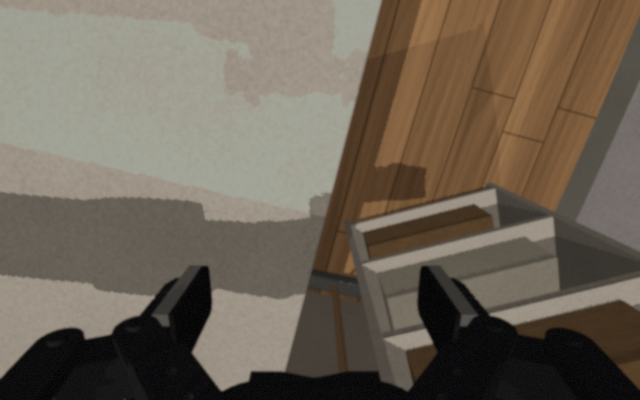

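The scene view shows the vacuum at (235,180) with its nose to the left, the filter at (335,220), the brush at (340,278), and the jar and roller at (422,245). In the side view, the collar is at (342,310) and the filter at (300,210). The wrist camera sees only the table edge so far.

```bash
cat >> look.py <<'E'
def load(tag): return pickle.load(open(tag+'.pkl','rb'))
from scipy.spatial.transform import Rotation as Ro
def pose(c):
    if c.get('R') is not None: return c['R'].T, -c['R'].T@c['t']
    s=c['state']; Rt=Ro.from_rotvec(s['ee_rot']).as_matrix(); m=c['mount']
    return Rt@m[:3,:3], Rt@m[:3,3]+s['tcp_pos']
def slopes(c,uv):
    uv=np.atleast_2d(np.float64(uv)).reshape(-1,1,2)
    return cv2.undistortPoints(uv,c['K'],np.array([c['k1'],0,0,0.]))[:,0]
def onplane(c,uv,z):
    s=slopes(c,uv); A,o=pose(c); d=np.c_[s,np.ones(len(s))]@A.T
    return o+d*((z-o[2])/d[:,2])[:,None]
def cloud(c):
    v,u=np.mgrid[0:400,0:640]; s=slopes(c,np.c_[u.ravel(),v.ravel()]); A,o=pose(c)
    z=c['range_z'].ravel(); P=(np.c_[s,np.ones(len(s))]*z[:,None])@A.T+o; P[z==0]=np.nan
    return P.reshape(400,640,3)
def proj(c,X):
    A,o=pose(c); p=(np.atleast_2d(X)-o)@A; s=p[:,:2]/p[:,2:]; r2=(s**2).sum(1,keepdims=True)
    s=s*(1+c['k1']*r2); return s@c['K'][:2,:2].T+c['K'][:2,2]
E
python3 - <<'E'
from look import *
c=load('side0');P=cloud(c)
for uv in [(305,203),(300,205),(285,204),(316,209),(340,280),(372,300),(290,135),(350,180),(240,172),(342,310)]:
    print(uv,P[uv[1],uv[0]].round(3))
im=c['pixels'][:,:,::-1]
a=cv2.resize(im[180:245,255:345],(800,578),interpolation=cv2.INTER_CUBIC);cv2.imwrite('pics/sf.png',np.clip(a*1.6,0,255))
a=cv2.resize(im[265:355,280:405],(800,576),interpolation=cv2.INTER_CUBIC);cv2.imwrite('pics/sw.png',a)
E
```

```text
(305, 203) [0.537 0.085 0.093]
(300, 205) [0.526 0.093 0.083]
(285, 204) [0.497 0.117 0.078]
(316, 209) [0.559 0.072 0.073]
(340, 280) [ 0.485 -0.191  0.167]
(372, 300) [ 0.517 -0.256  0.166]
(290, 135) [0.599 0.315 0.115]
(350, 180) [0.699 0.153 0.04 ]
(240, 172) [0.445 0.316 0.042]
(342, 310) [ 0.486 -0.202  0.074][ WARN:0@0.362] global loadsave.cpp:1063 imwrite_ Unsupported depth image for selected encoder is fallbacked to CV_8U.
```

View pics/sf.png

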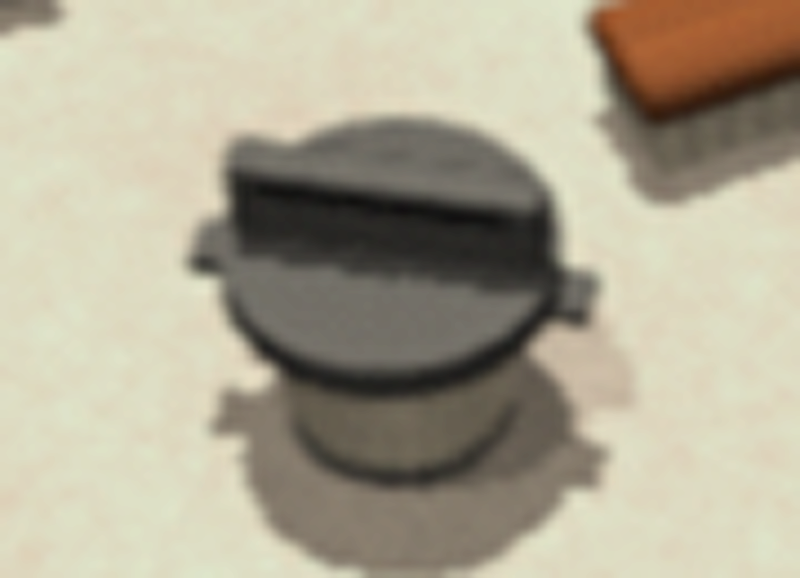

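View pics/sw.png

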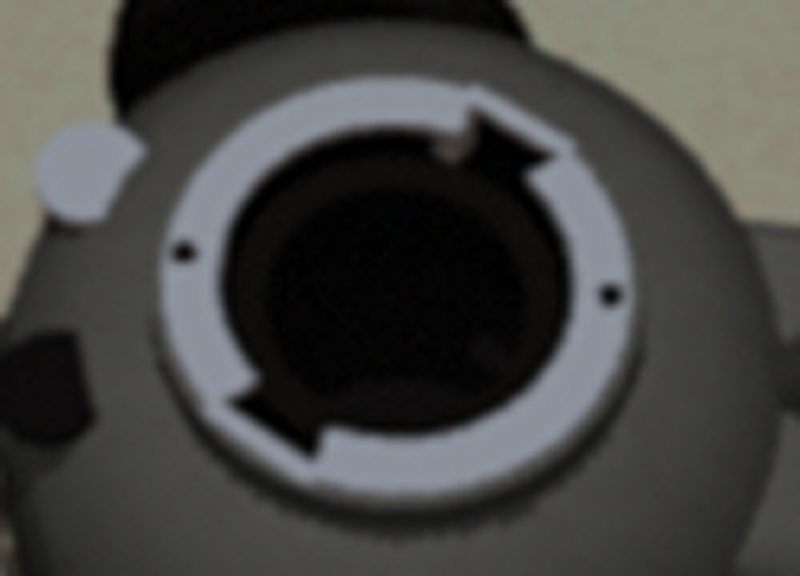

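The crops show the cap, bar and lugs clearly: bar top ends at about (282.5,198) and (316,203), lugs at (278.5,207.5) and (320,213). The collar dots sit near (308.4,304.2) and (375.3,311.1).

Run:
```python
from look import *
c=load('side0')
d=onplane(c,[(280+182/6.4,265+251/6.4),(280+610/6.4,265+295/6.4)],.165); print('dots',d.round(4),np.linalg.norm(d[1]-d[0]),d.mean(0), np.degrees(np.arctan2(*(d[1]-d[0])[1::-1])))
s=onplane(c,[(280+520/6.4,265+130/6.4),(280+268/6.4,265+430/6.4)],.165); print('slots',s.round(4),np.linalg.norm(s[1]-s[0]),s.mean(0),np.degrees(np.arctan2(*(s[0]-s[1])[1::-1])))
k=800/90
l=onplane(c,[(255+212/k,180+240/k),(255+578/k,180+290/k)],.058);print('lugs',l,np.linalg.norm(l[1]-l[0]),l.mean(0),np.degrees(np.arctan2(*(l[1]-l[0])[1::-1])))
# collar from both cams by mask on height
for t in ['side0','scene0']:
    c=load(t);P=cloud(c);h=c['pixels'].astype(int)
    m=((h.min(2)>110)&(abs(P[:,:,2]-.165)<.012)).astype(np.uint8)
    if t=='scene0': print(h[155,200:250].min(1))
    cs,_=cv2.findContours(m,cv2.RETR_EXTERNAL,cv2.CHAIN_APPROX_NONE); q=max(cs,key=cv2.contourArea)[:,0]
    X=onplane(c,q,.165)[:,:2]; (cx,cy),r=cv2.minEnclosingCircle(X.astype(np.float32)*1000); 
    A=np.c_[2*X,np.ones(len(X))]; b=(X**2).sum(1); w=np.linalg.lstsq(A,b,rcond=None)[0]; print(t,m.sum(),'collar',w[:2],np.sqrt(w[2]+w[:2]@w[:2]),cx,cy,r)
c=load('side0');P=cloud(c)
m=(P[:,:,2]>.09)&(P[:,:,2]<.1)&(P[:,:,0]>.4)&(P[:,:,0]<.65)&(abs(P[:,:,1]-.1)<.1)
print('bar top',P[m][:,:2].mean(0),m.sum(), cv2.minAreaRect((P[m][:,:2]*1000).astype(np.float32)))
```

```text
dots [[ 0.4099 -0.2107  0.165 ]
 [ 0.5114 -0.2773  0.165 ]] 0.12141159105777599 [ 0.46068115 -0.24396774  0.165     ] -33.26242847017087
slots [[ 0.5158 -0.2186  0.165 ]
 [ 0.4074 -0.2712  0.165 ]] 0.12055403433909495 [ 0.46159197 -0.24490652  0.165     ] 25.898618634572774
lugs [[0.48534339 0.13280473 0.058     ]
 [0.56864951 0.06934221 0.058     ]] 0.10472536364771441 [0.52699645 0.10107347 0.058     ] -37.30011831945962
side0 1338 collar [ 0.46086738 -0.24376956] 0.0652155921745019 460.2655029296875 -243.2626953125 67.31368255615234
[ 89 110 133 144 148 148 140 116  75  31  14  14  16  19  17  18  15  11
   7  12   6   7   9   9   8   9   8   2   1   6   3   5   4   5  10  11
   4  20  27  49  77 108 132 144 147 143 132 110  83  68]
scene0 276 collar [ 0.45708683 -0.24257136] 0.05854894860044414 452.22479248046875 -231.99815368652344 64.76602172851562
bar top [0.5261151  0.10037441] 198 ((525.907470703125, 101.04295349121094), (17.872432708740234, 87.90206909179688), 52.409629821777344)
```

Both views agree. The well is at about (0.461,-0.244), nose at −33°, slots at +27°. The filter is at (0.526,0.101), bar at −37°. I'll go over the well first for a wrist look, then on to the filter.

>>> {"fn": "drive_tool", "kwargs": {"commands": [[0.019,0.026,0.015,0,0,0.1,-1],[0.019,0.026,0.015,0,0,0.1,-1],[0.019,0.026,0.015,0,0,0.1,-1],[0.019,0.026,0.015,0,0,0.1,-1],[0.019,0.026,0.015,0,0,0.1,-1],[0.019,0.026,0.015,0,0,0.1,-1],[0.019,0.026,0.015,0,0,0.1,-1],[0.019,0.026,0.015,0,0,0.1,-1]]}}

```text
t: 0.82
tcp_pos: [0.3096, -0.447, 0.3192]
ee_rot: [-2.726, -1.56, 0.0]
wrist_force: [0.0, -0.3, 0.4]
gripper_width: 0.0856
```

>>> {"fn": "drive_tool", "kwargs": {"commands": [[0.019,0.026,0,0,0,0.1,-1],[0.019,0.026,0,0,0,0.1,-1],[0.019,0.026,0,0,0,0.1,-1],[0.019,0.026,0,0,0,0.1,-1],[0.019,0.026,0,0,0,0.1,-1],[0.019,0.026,0,0,0,0.1,-1],[0.019,0.026,0,0,0,0.1,-1],[0.019,0.026,0,0,0,0.1,-1]]}}

```text
t: 1.48
tcp_pos: [0.4615, -0.2391, 0.3186]
ee_rot: [-1.904, -2.499, 0.0]
wrist_force: [0.5, -0.1, 0.0]
gripper_width: 0.0856
```

>>> {"fn": "drive_tool", "kwargs": {"commands": [[0,0,0,0,0,0,-1],[0,0,0,0,0,0,-1],[0,0,0,0,0,0,-1]]}}

```text
t: 1.73
tcp_pos: [0.4605, -0.2411, 0.3183]
ee_rot: [-1.911, -2.493, 0.001]
wrist_force: [0.3, -0.6, -0.1]
gripper_width: 0.0855
```

Run:
```python
from look import *
c=grab('wrist','w1'); print(c['state'])
R=Ro.from_rotvec(c['state']['ee_rot']).as_matrix();print(R.round(3),np.degrees(np.arctan2(R[1,1],R[0,1])))
print(proj(c,[[.461,-.244,.165],[.526,.101,.096]]))
```

```text
{'t': 1.7333, 'qpos': array([ 0.75120007,  0.27646801, -0.48353196,  1.62691905,  0.13369755,
        1.27188377,  0.50631129]), 'joint_velocities': array([ 0.01737563, -0.00054703,  0.01679713,  0.00128428, -0.00071854,
        0.00042655, -0.00128519]), 'joint_efforts': array([-1.64600205e+00, -5.22673273e+01, -4.35423508e+00, -3.00871968e+01,
       -1.63465273e-01, -4.17002651e-02,  2.44305324e-02]), 'tcp_pos': array([ 0.46051665, -0.24108482,  0.31830847]), 'ee_rot': array([-1.91118012e+00, -2.49269186e+00,  1.16616691e-03]), 'wrist_force': array([ 0.26347808, -0.55613649, -0.09520275]), 'ft_torque': array([-0.01839974, -0.03534694,  0.00926843]), 'gripper_width': 0.08546905476401281}
[[-0.26   0.966 -0.001]
 [ 0.966  0.26  -0.   ]
 [-0.    -0.001 -1.   ]] 15.044271609299539
[[ 315.34748505  183.15025088]
 [ 480.41016955 -167.43004545]]
```

View pics/w1.png

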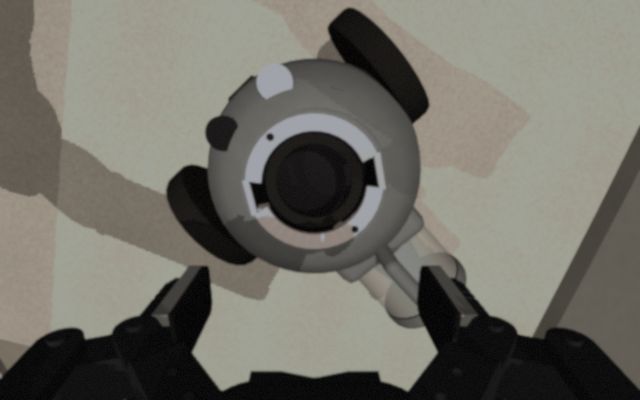

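The wrist view has the collar centred near (314,181). Its dots are at about (270,137) and (355,229), and the slots at (259,192) and (372,172).

Run:
```python
from look import *
c=load('w1');h=c['pixels'];P=cloud(c)
print(np.nanmedian(P[120:125,300:325,2]))
g=h.min(2)
# dots: centroid darkness within 5px
D=[]
for u,v in [(270,137),(355,229)]:
    w=g[v-4:v+5,u-4:u+5].astype(float); w=np.clip(np.percentile(w,60)-w-25,0,None); y,x=np.mgrid[v-4:v+5,u-4:u+5]; D.append([(x*w).sum()/w.sum(),(y*w).sum()/w.sum()])
d=onplane(c,D,.165);print(D,d.round(4),np.linalg.norm(d[0]-d[1]),d.mean(0),np.degrees(np.arctan2(*(d[1]-d[0])[1::-1])))
m=((g>95)&(abs(P[:,:,2]-.165)<.008)).astype(np.uint8)
cs,_=cv2.findContours(m,cv2.RETR_EXTERNAL,cv2.CHAIN_APPROX_NONE);q=max(cs,key=cv2.contourArea);X=onplane(c,cv2.convexHull(q)[:,0],.165)[:,:2]
w=np.linalg.lstsq(np.c_[2*X,np.ones(len(X))],(X**2).sum(1),rcond=None)[0];print(w[:2],np.sqrt(w[2]+w[:2]@w[:2]))
a=cv2.resize(h[105:255,235:395,::-1],(640,600),interpolation=cv2.INTER_CUBIC);cv2.imwrite('pics/w1c.png',a)
```

```text
0.16498732162382368
[[np.float64(269.6232523914643), np.float64(136.54746136865342)], [np.float64(354.2041343669251), np.float64(228.8811369509044)]] [[ 0.409  -0.2125  0.165 ]
 [ 0.5103 -0.2788  0.165 ]] 0.12102898868220198 [ 0.45961702 -0.24566009  0.165     ] -33.187269274764446
[ 0.4599457  -0.24396459] 0.06899995374362636
```

View pics/w1c.png

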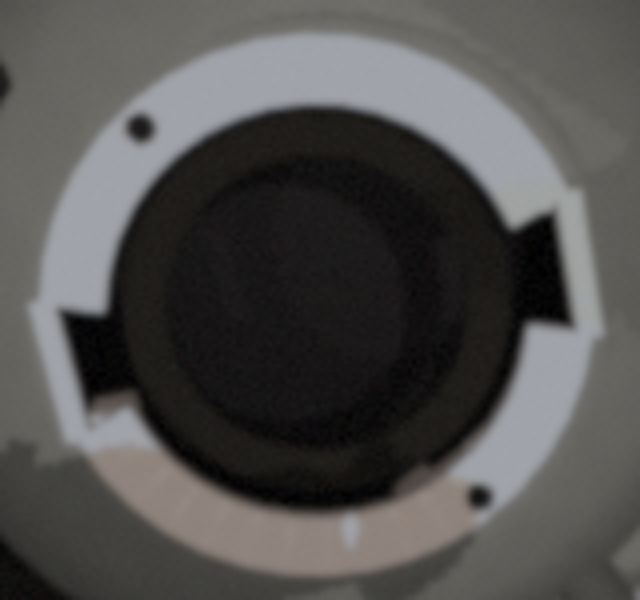

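>>> {"fn": "drive_tool", "kwargs": {"commands": [[0.0066,0.0342,0,0,0,0.066,-1],[0.0066,0.0342,0,0,0,0.066,-1],[0.0066,0.0342,0,0,0,0.066,-1],[0.0066,0.0342,0,0,0,0.066,-1],[0.0066,0.0342,0,0,0,0.066,-1],[0.0066,0.0342,-0.01,0,0,0.066,-1],[0.0066,0.0342,-0.02,0,0,0.066,-1],[0.0066,0.0342,-0.02,0,0,0.066,-1]]}}

```text
t: 2.45
tcp_pos: [0.5144, 0.033, 0.2686]
ee_rot: [1.193, 2.904, 0.0]
wrist_force: [1.6, 0.3, -0.2]
gripper_width: 0.0854
```

>>> {"fn": "drive_tool", "kwargs": {"commands": [[0.0066,0.0342,-0.02,0,0,0.066,-1],[0.0066,0.0342,-0.01,0,0,0.066,-1],[0,0,0,0,0,0,-1],[0,0,0,0,0,0,-1],[0,0,0,0,0,0,-1]]}}

```text
t: 2.87
tcp_pos: [0.5273, 0.0997, 0.2385]
ee_rot: [-1.003, -2.977, 0.002]
wrist_force: [-0.3, -1.0, -0.7]
gripper_width: 0.0857
```

Run:
```python
from look import *
c=grab('wrist','w2'); s=c['state'];print(s['tcp_pos'],s['qpos'].round(2))
R=Ro.from_rotvec(c['state']['ee_rot']).as_matrix();print(R.round(3),np.degrees(np.arctan2(R[1,1],R[0,1])))
print(proj(c,[[.526,.101,.096]]))
h=c['pixels'];a=cv2.resize(h[75:275,205:425,::-1],(660,600),interpolation=cv2.INTER_CUBIC);cv2.imwrite('pics/w2c.png',np.clip(a*1.5,0,255).astype(np.uint8))
```

```text
[0.52725571 0.09973987 0.23848939] [ 0.23  0.4  -0.73  1.72  0.29  1.13  0.34]
[[-0.796  0.605 -0.   ]
 [ 0.605  0.796 -0.001]
 [-0.    -0.001 -1.   ]] 52.76790761092425
[[316.21606418 181.65118688]]
```

View pics/w2.png

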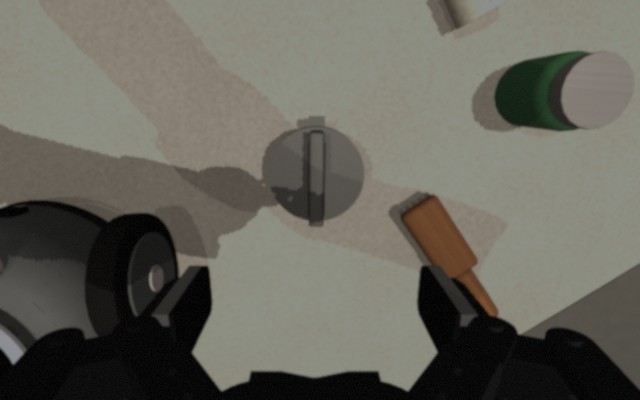

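View pics/w2c.png

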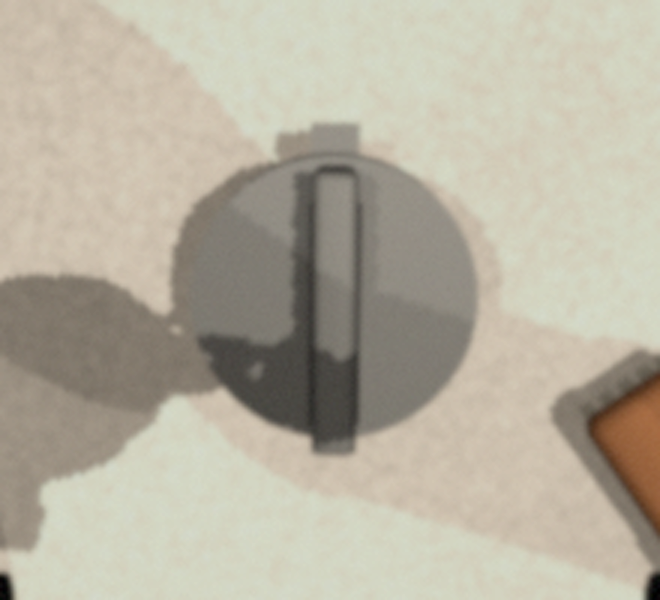

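The filter's bar runs nearly vertically in the image, from (317.3,131.7) down to about (316.3,220). The cap spans rows 126–221.

Run:
```python
from look import *
c=load('w2');f=lambda x,y:(205+x/3,75+y/3)
b=onplane(c,[f(337,168),f(334,434)],.096);print('bar ends',b,np.linalg.norm(b[0]-b[1]),b.mean(0),np.degrees(np.arctan2(*(b[1]-b[0])[1::-1])))
l=onplane(c,[f(337,124),f(334,453)],.058);print('lugtips',l,np.linalg.norm(l[0]-l[1]),l.mean(0),np.degrees(np.arctan2(*(l[1]-l[0])[1::-1])))
k=onplane(c,[f(325,152),f(325,438),f(477,295),f(172,295)],.068);print('cap',k[:2].mean(0),k[2:].mean(0),np.linalg.norm(k[0]-k[1]),np.linalg.norm(k[3]-k[2]))
P=cloud(c)
m=(P[:,:,2]>.09)&(P[:,:,2]<.102)&(np.hypot(P[:,:,0]-.526,P[:,:,1]-.1)<.06)
print('bar depth',P[m].mean(0),m.sum(),cv2.minAreaRect((P[m][:,:2]*1000).astype(np.float32)))
```

```text
bar ends [[0.49006704 0.12947922 0.096     ]
 [0.55550715 0.07877432 0.096     ]] 0.08278523065076313 [0.52278709 0.10412677 0.096     ] -37.769567984309155
lugtips [[0.48131723 0.13642746 0.058     ]
 [0.57156086 0.06680531 0.058     ]] 0.11397875801730574 [0.52643904 0.10161638 0.058     ] -37.64986273984561
cap [0.52400551 0.09903872 0.068     ] [0.52242142 0.10002039 0.068     ] 0.09656774389352282 0.10127142241018265
bar depth [0.52432715 0.10266658 0.09539149] 1508 ((526.096435546875, 101.740234375), (14.730896949768066, 88.99787139892578), 52.49807357788086)
```

>>> {"fn": "drive_tool", "kwargs": {"commands": [[-0.001,0.002,-0.03,0,0,-0.006,-1],[0,0,-0.03,0,0,0,-1],[0,0,-0.03,0,0,0,-1],[0,0,-0.03,0,0,0,-1],[0,0,-0.025,0,0,0,-1],[0,0,-0.015,0,0,0,-1],[0,0,-0.0075,0,0,0,-1],[0,0,0,0,0,0,-1]]}}

```text
t: 3.58
tcp_pos: [0.5257, 0.1016, 0.0702]
ee_rot: [-1.011, -2.973, 0.003]
wrist_force: [0.2, -1.0, 1.2]
gripper_width: 0.0852
```

>>> {"fn": "drive_tool", "kwargs": {"commands": [[0,0,0,0,0,0,0.4],[0,0,0,0,0,0,0.7],[0,0,0,0,0,0,1],[0,0,0,0,0,0,1],[0,0,0,0,0,0,1],[0,0,0,0,0,0,1],[0,0,0,0,0,0,1],[0,0,0,0,0,0,1]], "newtons": 60}}

```text
t: 4.25
tcp_pos: [0.5261, 0.1036, 0.0712]
ee_rot: [1.007, 2.976, 0.0]
wrist_force: [1.4, -0.4, 0.3]
gripper_width: -0.0005
```

Run:
```python
from look import *
s=ctrl.read_state();print(s)
c=grab('wrist','w3');grab('side','s3')
```

```text
{'t': 4.25, 'qpos': array([ 0.13169843,  0.58316064, -0.62259076,  1.94284183,  0.48129597,
        0.76668456,  0.15020722]), 'joint_velocities': array([-0.0016191 ,  0.00247027,  0.00028409,  0.00083962,  0.00140236,
        0.00066481, -0.00153275]), 'joint_efforts': array([ 2.69516272e-02, -6.39599133e+01, -7.98974007e+00, -1.95055550e+01,
        1.09145380e-02,  3.83372142e-03,  1.27475061e-03]), 'tcp_pos': array([0.5260547 , 0.10356056, 0.07116539]), 'ee_rot': array([1.00715885e+00, 2.97568959e+00, 2.20371964e-05]), 'wrist_force': array([ 1.39766819, -0.39527335,  0.33760354]), 'ft_torque': array([-0.01583398, -0.02807459,  0.03652911]), 'gripper_width': -0.0004527424797276754}
```

View pics/w3.png

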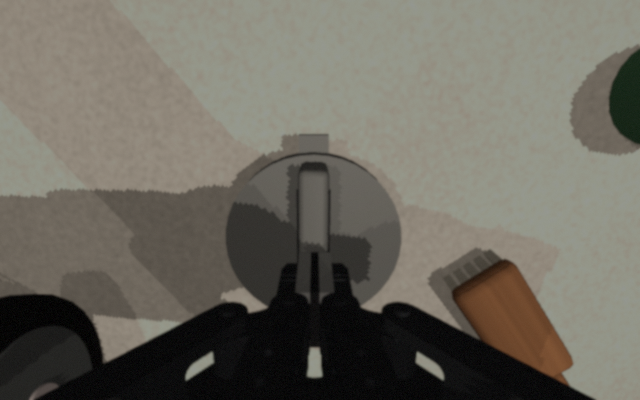

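The wrist view shows the fingers shut at (315,280) with the bar's visible part at rows 165–250. A reading of 0 mm doesn't fit a 14 mm bar, so I'll check the geometry.

Run:
```python
from look import *
c=load('w3')
u=np.array([np.cos(np.radians(-37.6)),np.sin(np.radians(-37.6)),0])
for cc in ([.5262,.1017],):
  o=np.array([*cc,.096]);print(proj(c,[o-.045*u,o,o+.045*u]).round(1))
print('tcp px',proj(c,[c['state']['tcp_pos'],c['state']['tcp_pos']+[0,0,.0187]]))
P=cloud(c)
for uv in [(314,210),(314,240),(314,255),(314,275),(295,280),(335,280),(314,300)]: print(uv,P[uv[1],uv[0]].round(4),c['pixels'][uv[1],uv[0]])
h=c['pixels'];a=cv2.resize(h[130:330,205:425,::-1],(660,600),interpolation=cv2.INTER_CUBIC);cv2.imwrite('pics/w3c.png',np.clip(a*2.,0,255).astype(np.uint8))
s=load('s3');h=s['pixels'];a=cv2.resize(h[100:260,220:390,::-1],(637,600),interpolation=cv2.INTER_CUBIC);cv2.imwrite('pics/s3c.png',np.clip(a*1.5,0,255).astype(np.uint8))
```

```text
[[314.5 170.8]
 [314.1 265.6]
 [313.9 346.3]]
tcp px [[316.77031019 242.83389553]
 [317.01907228 257.6443055 ]]
(314, 210) [0.5044 0.1183 0.0966] [101  98  91]
(314, 240) [0.5164 0.1091 0.0945] [98 95 89]
(314, 255) [0.5165 0.109  0.1108] [10 11 12]
(314, 275) [0.5165 0.1091 0.1286] [5 4 4]
(295, 280) [0.5154 0.1008 0.1248] [25 23 23]
(335, 280) [0.5246 0.113  0.1249] [22 22 23]
(314, 300) [0.5185 0.1075 0.1417] [13 10 10]
```

View pics/w3c.png

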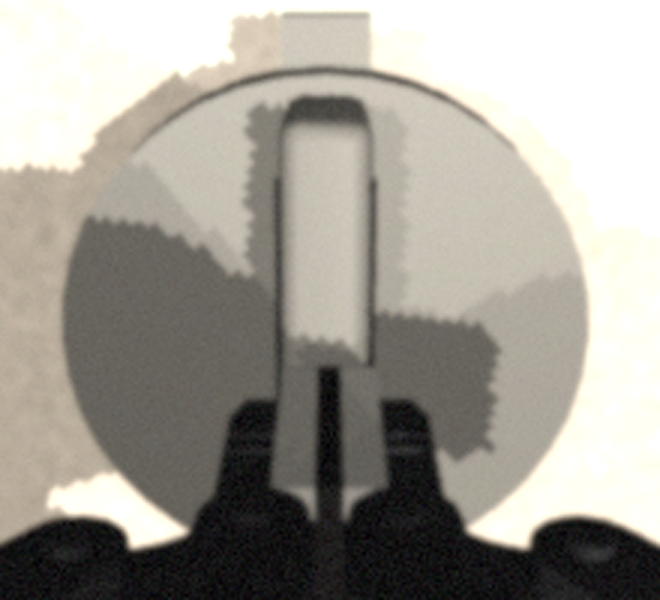

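View pics/s3c.png

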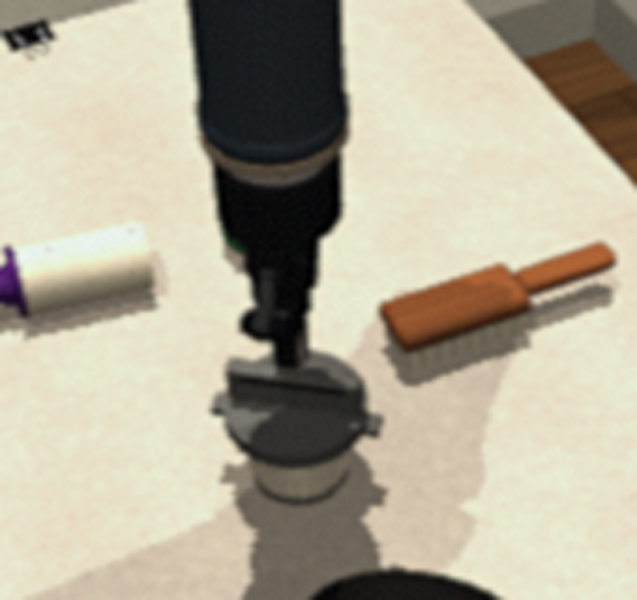

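Run:
```python
from look import *
c=load('w3');P=cloud(c);R=Ro.from_rotvec(c['state']['ee_rot']).as_matrix();t=c['state']['tcp_pos']
T=(P-t)@R
for v in range(245,300,4):
    print(v,[tuple((T[v,u]*1000).round(0).astype(int)) for u in (290,299,306,314,322,330,340)])
s=load('s3');P=cloud(s);T=(P-t)@R
d=(s['pixels'].max(2)<45)&(abs(T[:,:,0])<.03)&(abs(T[:,:,1])<.06)&(T[:,:,2]>-.06)
v,u=np.nonzero(d)
for vv in range(v.min(),v.max()+1,2):
    k=v==vv
    if k.any(): print(vv,u[k].min(),u[k].max(),(T[vv,u[k]].mean(0)*1000).round(0))
```

```text
245 [(np.int64(-3), np.int64(-15), np.int64(3)), (np.int64(8), np.int64(-8), np.int64(-22)), (np.int64(9), np.int64(-5), np.int64(-24)), (np.int64(9), np.int64(-1), np.int64(-25)), (np.int64(9), np.int64(2), np.int64(-25)), (np.int64(-2), np.int64(7), np.int64(3)), (np.int64(-3), np.int64(13), np.int64(3))]
249 [(np.int64(-5), np.int64(-15), np.int64(3)), (np.int64(6), np.int64(-8), np.int64(-23)), (np.int64(7), np.int64(-5), np.int64(-25)), (np.int64(7), np.int64(-1), np.int64(-24)), (np.int64(7), np.int64(2), np.int64(-25)), (np.int64(-5), np.int64(7), np.int64(4)), (np.int64(-5), np.int64(13), np.int64(4))]
253 [(np.int64(-7), np.int64(-15), np.int64(3)), (np.int64(11), np.int64(-8), np.int64(-37)), (np.int64(11), np.int64(-5), np.int64(-38)), (np.int64(11), np.int64(-1), np.int64(-37)), (np.int64(11), np.int64(2), np.int64(-38)), (np.int64(11), np.int64(5), np.int64(-37)), (np.int64(-7), np.int64(13), np.int64(2))]
257 [(np.int64(-10), np.int64(-15), np.int64(3)), (np.int64(11), np.int64(-8), np.int64(-42)), (np.int64(11), np.int64(-5), np.int64(-42)), (np.int64(10), np.int64(-1)
[... 3154 characters left out ...]
int64(-1), np.int64(-71)), (np.int64(10), np.int64(1), np.int64(-71)), (np.int64(12), np.int64(4), np.int64(-75)), (np.int64(14), np.int64(7), np.int64(-78))]
191 300 300 [ -7.  -2. -55.]
193 293 301 [ -3.  -9. -54.]
195 293 301 [ -2. -10. -48.]
197 294 300 [ -2. -11. -42.]
199 294 306 [ -6.  -1. -25.]
201 286 308 [  1.  -6. -22.]
203 286 309 [ -0.  -7. -17.]
205 286 309 [ 0. -7. -9.]
207 286 309 [ 0. -7. -2.]
209 293 309 [-9. -8.  2.]
211 292 309 [ -9. -14.   2.]
213 289 308 [ -5. -21.   3.]
215 287 308 [ -4. -28.   3.]
217 283 307 [ -3. -35.   3.]
219 285 306 [ -2. -41.   4.]
221 287 307 [ -7. -45.   5.]
223 291 305 [ -9. -45.  12.]
231 291 308 [-12. -23.  68.]
233 294 304 [ -6. -31.  67.]
```

The depth shows the shut fingers ending about 35 mm behind the reported TCP, above the bar. The side view agrees, so nothing was gripped. I'll check the fingertips in the earlier open-hand picture too.

Run:
```python
from look import *
for n in ['wrist0','w1','w2']:
    c=load(n);P=cloud(c);R=Ro.from_rotvec(c['state']['ee_rot']).as_matrix();t=c['state']['tcp_pos']
    T=(P-t)@R*1000
    for sl in (slice(120,300),slice(330,520)):
        Q=T[240:400,sl].reshape(-1,3); px=c['pixels'][240:400,sl].max(2).ravel()
        k=(Q[:,2]<20)&(abs(Q[:,1])<65)&(abs(Q[:,0])<30)
        Q=Q[k]; o=Q[Q[:,2]>np.percentile(Q[:,2],97)]
        print(n,k.sum(),'max z pts',o.mean(0).round(1),o.min(0).round(1),o.max(0).round(1))
    for v,u in [(270,200),(270,430),(300,195),(300,440),(320,170)]: print((v,u),T[v,u].round(1))
```

```text
wrist0 11443 max z pts [  1.4 -42.8 -49.9] [-12.6 -53.7 -52.9] [ 10.6 -41.6 -45.2]
wrist0 12165 max z pts [  1.6  44.2 -50.1] [-12.3  42.8 -53.1] [ 10.6  55.2 -45.3]
(270, 200) [ 10.2 -42.6 -54.3]
(270, 430) [ 10.   44.8 -54.2]
(300, 195) [  3.1 -42.1 -64. ]
(300, 440) [  6.6  43.6 -69.8]
(320, 170) [  8.2 -42.9 -83.6]
w1 11421 max z pts [  1.6 -44.5 -49.9] [-12.1 -50.8 -52.8] [ 11.  -43.4 -44.7]
w1 12166 max z pts [  1.9  42.3 -50.1] [-11.8  40.9 -53.2] [ 11.   53.5 -45.1]
(270, 200) [ 10.4 -44.5 -54.1]
(270, 430) [ 10.3  43.  -53.9]
(300, 195) [  3.5 -43.9 -64.1]
(300, 440) [  7.7  41.3 -70.9]
(320, 170) [  7.8 -45.2 -82.5]
w2 11417 max z pts [  2.5 -44.8 -50. ] [-10.7 -54.3 -53. ] [ 11.8 -43.6 -45.5]
w2 12156 max z pts [  2.6  42.1 -50. ] [-11.3  40.8 -53.2] [ 11.7  53.4 -44.9]
(270, 200) [ 11.  -44.9 -53.8]
(270, 430) [ 11.2  42.6 -54.2]
(300, 195) [  4.6 -44.  -64.5]
(300, 440) [  7.9  41.4 -70. ]
(320, 170) [  8.8 -45.3 -82.8]
```

In every earlier image the open tips are also about 45–50 mm behind the reported TCP, which is 33 mm more than stated. So the reported TCP sits about 33–35 mm beyond the real finger ends. I'll open, go that much lower, and check before closing.

>>> {"fn": "drive_tool", "kwargs": {"commands": [[0,0,0,0,0,0,-1],[0,0,0,0,0,0,-1],[0,0,0,0,0,0,-1],[0,0,0,0,0,0,-1],[0,0,0,0,0,0,-1],[0,0,-0.01,0,0,0,-1],[0,0,-0.01,0,0,0,-1],[0,0,-0.01,0,0,0,-1]]}}

```text
t: 5.02
tcp_pos: [0.5258, 0.1034, 0.0399]
ee_rot: [-1.007, -2.975, 0.0]
wrist_force: [-0.2, -0.4, -0.2]
gripper_width: 0.0858
```

>>> {"fn": "drive_tool", "kwargs": {"commands": [[0,0,0,0,0,0,-1],[0,0,0,0,0,0,-1],[0,0,0,0,0,0,-1]]}}

```text
t: 5.27
tcp_pos: [0.5259, 0.1037, 0.0409]
ee_rot: [-1.007, -2.975, 0.0]
wrist_force: [-0.4, -0.1, 0.6]
gripper_width: 0.0854
```

Run:
```python
from look import *
c=grab('wrist','w4');grab('side','s4');P=cloud(c);t=c['state']['tcp_pos'];R=Ro.from_rotvec(c['state']['ee_rot']).as_matrix();print(t,c['state']['gripper_width'],c['state']['wrist_force'])
T=(P-t)@R*1000
for sl in (slice(100,300),slice(330,540)):
    k=(T[200:,sl,2]<-20)&(abs(T[200:,sl,1])<65)&(abs(T[200:,sl,1])>30)&(abs(T[200:,sl,0])<30)
    z=T[200:,sl][k];print(np.percentile(z[:,2],[97,99,100]),np.nanmin(P[200:,sl][k][:,2]))
h=load('s4')['pixels'];a=cv2.resize(h[100:260,220:390,::-1],(637,600),interpolation=cv2.INTER_CUBIC);cv2.imwrite('pics/s4c.png',np.clip(a*1.5,0,255).astype(np.uint8))
```

```text
[0.52590116 0.10370476 0.04085335] 0.08540777163033964 [-0.41233128 -0.07467646  0.60030129]
[-26.34650434 -26.01920909 -25.20719271] 0.06605859515782567
[-26.34662597 -26.00703978 -24.42399015] 0.06527975897012883
```

View pics/w4.png

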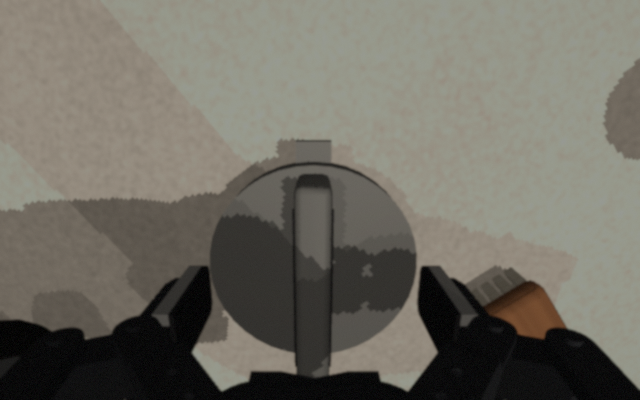

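View pics/s4c.png

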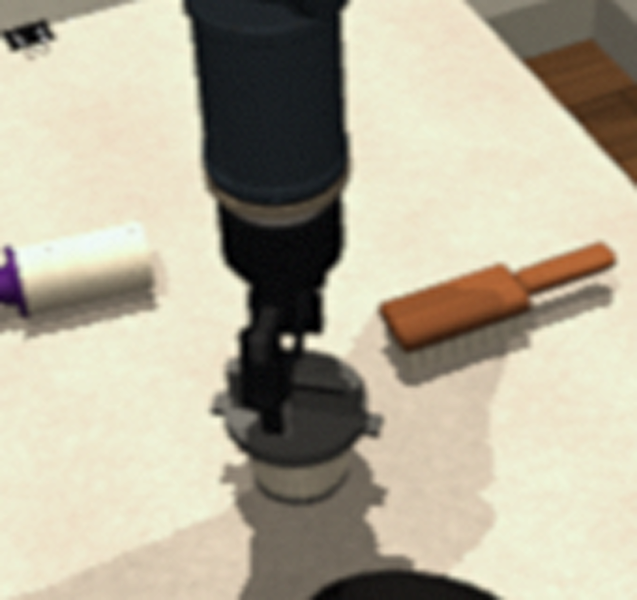

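The wrist view shows the bar (column 313) centred between the open fingers, at (207,300) and (425,300). The side view has the near finger in front of the bar. I'll drop 2 mm and close.

>>> {"fn": "drive_tool", "kwargs": {"commands": [[0,0,-0.002,0,0,0,0.3],[0,0,0,0,0,0,0.5],[0,0,0,0,0,0,0.7],[0,0,0,0,0,0,1],[0,0,0,0,0,0,1],[0,0,0,0,0,0,1],[0,0,0,0,0,0,1],[0,0,0,0,0,0,1]], "newtons": 100}}

```text
t: 6.03
tcp_pos: [0.5261, 0.1035, 0.0393]
ee_rot: [1.007, 2.975, 0.0]
wrist_force: [-2.0, -0.7, 4.0]
gripper_width: 0.012
```

>>> {"fn": "drive_tool", "kwargs": {"commands": [[0,0,0.01,0,0,0,1],[0,0,0.025,0,0,0,1],[0,0,0.035,0,0,0,1],[0,0,0.035,0,0,0,1],[0,0,0.035,0,0,0,1],[0,0,0.035,0,0,0,1],[0,0,0.025,0,0,0,1],[0,0,0.01,0,0,0,1]]}}

```text
t: 6.7
tcp_pos: [0.5271, 0.1044, 0.2534]
ee_rot: [1.005, 2.972, 0.004]
wrist_force: [-0.3, 0.1, -1.6]
gripper_width: 0.0122
```

>>> {"fn": "drive_tool", "kwargs": {"commands": [[0,0,0,0,0,0,1],[0,0,0,0,0,0,1]]}}

```text
t: 6.87
tcp_pos: [0.5257, 0.1032, 0.2485]
ee_rot: [-1.008, -2.975, 0.001]
wrist_force: [-0.5, 0.1, -2.6]
gripper_width: 0.0119
```

Run:
```python
from look import *
c=grab('wrist','w5');grab('side','s5');print(c['state']['tcp_pos'],c['state']['ee_rot'],c['state']['gripper_width'],c['state']['wrist_force'],c['state']['qpos'])
h=c['pixels'];a=cv2.resize(h[100:300,205:425,::-1],(660,600),interpolation=cv2.INTER_CUBIC);cv2.imwrite('pics/w5c.png',np.clip(a*2.,0,255).astype(np.uint8))
```

```text
[0.52567437 0.10319871 0.24854121] [-1.00751117e+00 -2.97543135e+00  8.36858242e-04] 0.01186212986834794 [-0.52505154  0.13621603 -2.60521953] [ 0.23288528  0.39009995 -0.7373162   1.71034661  0.28391953  1.15171634
  0.33374026]
```

View pics/w5c.png

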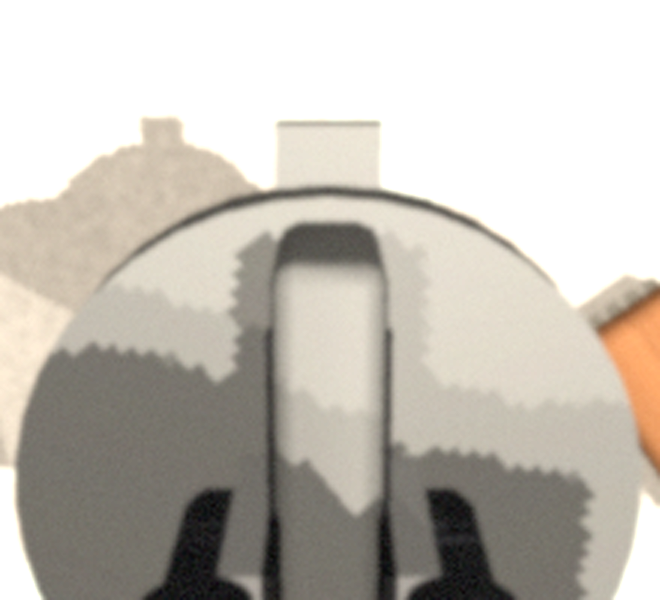

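View pics/s5.png

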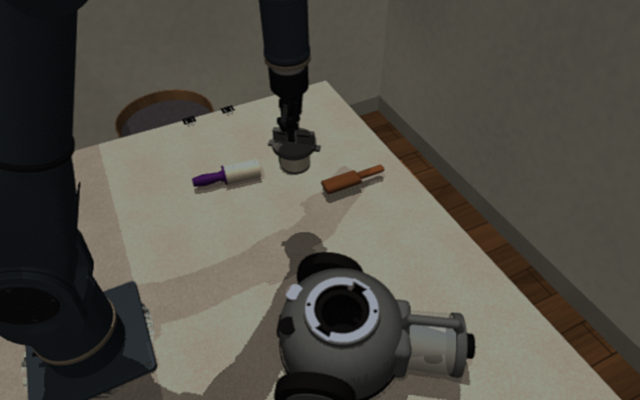

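The filter is in the hand and clear of the table. The side view has it at (293,150), and the wrist crop shows its far lug tip at about (314.7,141). I'll work out the filter axis in the tool frame.

Run:
```python
from look import *
c=load('w5');f=lambda x,y:(205+x/3,100+y/3);t=c['state']['tcp_pos'];R=Ro.from_rotvec(c['state']['ee_rot']).as_matrix()
gz=t[2]+.0425
def tl(px,z): return ((onplane(c,[px],z)-t)@R*1000).round(1)
print('lugL',tl(f(278,123),gz-.024),'lugR',tl(f(380,123),gz-.024),'barL',tl(f(276,262),gz+.014),'barR',tl(f(383,262),gz+.014))
print('cap top',tl(f(329,190),gz-.014),'capL',tl(f(18,490),gz-.014),'capR',tl(f(640,490),gz-.014))
P=cloud(c);print('bar top z-gz',P[230,314,2]-gz,'cap z-gz',P[180,270,2]-gz, P[180,350,2]-gz,P[240,250,2]-gz)
Z=(P-t)@R
m=(abs(P[:,:,2]-gz+.014)<.004)&(np.hypot(Z[:,:,0],Z[:,:,1])<.05)
Q=P[m];A=np.c_[Q[:,:2]-Q[:,:2].mean(0),np.ones(len(Q))];print('tilt',np.linalg.lstsq(A,Q[:,2],rcond=None)[0],m.sum())
```

```text
lugL [[ 55.8  -8.6 -18.5]] lugR [[ 55.8   6.3 -18.5]] barL [[ 44.   -7.3 -56.5]] barR [[ 44.    5.1 -56.5]]
cap top [[ 47.6  -1.1 -28.5]] capL [[  1.6 -48.6 -28.5]] capR [[  1.6  46.3 -28.5]]
bar top z-gz 0.014082271194015172 cap z-gz -0.013822304193723323 -0.014264532859477042 -0.013654258019921373
tilt [-0.0020271  -0.00310377  0.27715814] 16625
```

Filter axis in the tool frame is about (−0.8, −1.1) mm, and it hangs level (about 0.2°). Now I'll carry it over the well, turning −115.8° so the bar lines up with the slots.

>>> {"fn": "drive_tool", "kwargs": {"commands": [[-0.0032,-0.0174,0,0,0,-0.101,1],[-0.0032,-0.0174,0,0,0,-0.101,1],[-0.0032,-0.0174,0,0,0,-0.101,1],[-0.0032,-0.0174,0,0,0,-0.101,1],[-0.0032,-0.0174,0,0,0,-0.101,1],[-0.0032,-0.0174,0,0,0,-0.101,1],[-0.0032,-0.0174,0,0,0,-0.101,1],[-0.0032,-0.0174,0,0,0,-0.101,1]]}}

```text
t: 7.63
tcp_pos: [0.4993, -0.0366, 0.2473]
ee_rot: [-2.1, -2.333, 0.003]
wrist_force: [0.8, -0.1, -1.2]
gripper_width: 0.0121
```

>>> {"fn": "drive_tool", "kwargs": {"commands": [[-0.0032,-0.0174,0,0,0,-0.101,1],[-0.0032,-0.0174,0,0,0,-0.101,1],[-0.0032,-0.0174,0,0,0,-0.101,1],[-0.0032,-0.0174,0,0,0,-0.101,1],[-0.0032,-0.0174,0,0,0,-0.101,1],[-0.0032,-0.0174,0,0,0,-0.101,1],[-0.0032,-0.0174,0,0,0,-0.101,1],[-0.0032,-0.0174,0,0,0,-0.101,1]]}}

```text
t: 8.3
tcp_pos: [0.4737, -0.1755, 0.2473]
ee_rot: [-2.848, -1.32, 0.004]
wrist_force: [0.8, -0.1, -1.7]
gripper_width: 0.0122
```

>>> {"fn": "drive_tool", "kwargs": {"commands": [[-0.0032,-0.0174,0,0,0,-0.101,1],[-0.0032,-0.0174,0,0,0,-0.101,1],[-0.0032,-0.0174,0,0,0,-0.101,1],[-0.0032,-0.0174,0,0,0,-0.101,1],[0,0,0,0,0,0,1],[0,0,0,0,0,0,1],[0,0,0,0,0,0,1]]}}

```text
t: 8.88
tcp_pos: [0.4617, -0.2436, 0.2478]
ee_rot: [-3.053, -0.733, 0.003]
wrist_force: [-0.1, 0.3, -0.7]
gripper_width: 0.0123
```

Run:
```python
from look import *
c=grab('wrist','w6');grab('side','s6');grab('scene','c6');print(c['state']['tcp_pos'],c['state']['gripper_width'],c['state']['wrist_force'],c['state']['qpos'].round(2))
R=Ro.from_rotvec(c['state']['ee_rot']).as_matrix();print(np.degrees(np.arctan2(R[1,0],R[0,0])),R[:,2])
h=load('s6')['pixels'];a=cv2.resize(h[200:360,250:430,::-1],(675,600),interpolation=cv2.INTER_CUBIC);cv2.imwrite('pics/s6c.png',np.clip(a*1.5,0,255).astype(np.uint8))
```

```text
[ 0.46172225 -0.24355571  0.24784173] 0.012253201950729964 [-0.07655222  0.30582482 -0.74042912] [ 0.54  0.31 -0.19  1.75  0.06  1.09 -0.78]
26.986015663351115 [-0.00203556  0.00136361 -0.999997  ]
```

View pics/w6.png

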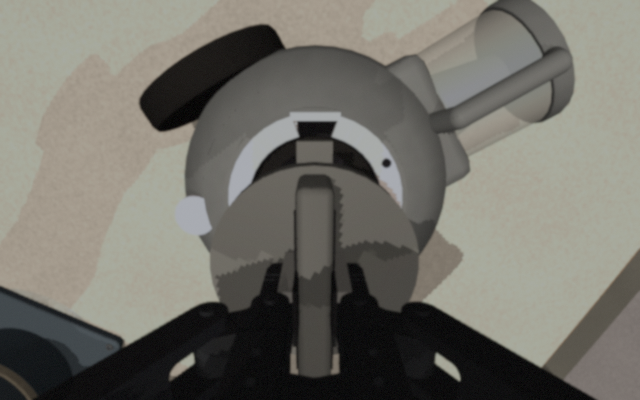

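View pics/s6c.png

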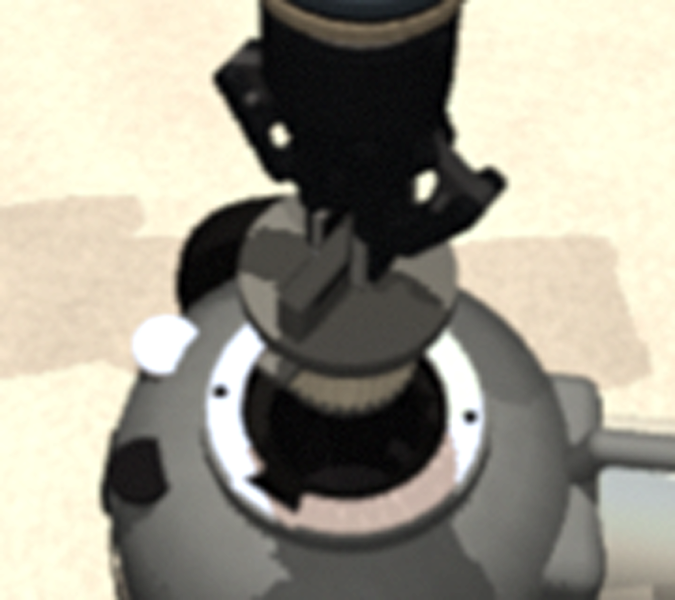

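The wrist view shows the lug (296–333, row 142) lying in front of the slot (about 297–338, row 130). In the side view the filter hangs over the collar with the near slot at (325,328). I'll zoom in for exact offsets.

Run:
```python
from look import *
h=load('w6')['pixels'];a=cv2.resize(h[100:220,215:425,::-1],(800,457),interpolation=cv2.INTER_CUBIC);cv2.imwrite('pics/w6c.png',np.clip(a*1.6,0,255).astype(np.uint8))
```

```text
(no output)
```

View pics/w6c.png

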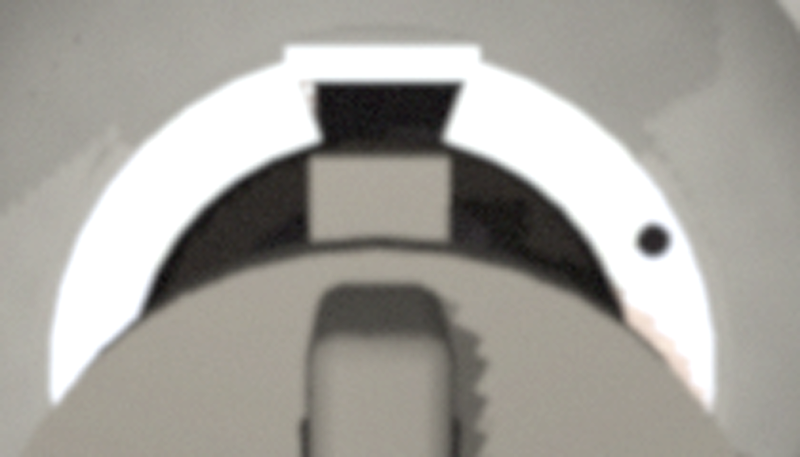

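Run:
```python
from look import *
c=load('w6');k=800/210;f=lambda p:(215+p[0]/k,100+p[1]/k);t=c['state']['tcp_pos'];R=Ro.from_rotvec(c['state']['ee_rot']).as_matrix()
gz=t[2]+.0425
def tl(ps,z): return ((onplane(c,[f(p) for p in ps],z)-t)@R*1000).round(1)
print('slot outer',tl([(303,82),(463,82)],.165).tolist(),'inner',tl([(322,143),(443,143)],.165).tolist())
print('lug',tl([(309,155),(450,155)],gz-.024).tolist(),'cap',tl([(380,245)],gz-.014).tolist(),'bar',tl([(310,335),(449,335)],gz+.014).tolist())
def circ(ps,r):
    X=tl(ps,.165)[:,:2]; w=np.linalg.lstsq(np.c_[2*X,np.ones(len(X))],(X**2).sum(1),rcond=None)[0]
    from scipy.optimize import least_squares
    q=least_squares(lambda p:np.hypot(*(X-p).T)-r,w[:2]);print('circ',w[:2],np.sqrt(w[2]+w[:2]@w[:2]),'fixed r',q.x,q.fun.round(1))
circ([(52,365),(62,290),(100,190),(160,120),(230,78),(530,80),(610,130),(670,205),(705,290),(713,370)],66)
circ([(148,310),(200,222),(260,172),(318,147),(445,145),(520,180),(575,232),(617,305)],50.5)
d=tl([(653,240)],.165);print('dot',d)
w=((np.array([.4603,-.2447,.165])-t)@R*1000);print('well pred in tool',w)
```

```text
slot outer [[57.6, -13.6, 82.8], [57.6, 16.4, 82.7]] inner [[46.3, -10.1, 82.8], [46.3, 12.8, 82.8]]
lug [[54.7, -7.5, -18.5], [54.7, 8.8, -18.6]] cap [[45.9, 0.7, -28.6]] bar [[42.5, -5.7, -56.5], [42.5, 6.9, -56.6]]
circ [-1.12234665  1.1860717 ] 65.93129196103395 fixed r [-1.22552056  1.18664191] [-0.2 -0.6  0.4  0.6 -0.1 -0.6  0.  -0.   0.1  0.1]
circ [-1.67090547  1.47598909] 48.64505030747292 fixed r [-4.02223998  1.45905766] [-0.9 -0.5  0.1  0.5  0.8  0.1 -0.7 -0.8]
dot [[27.8 53.7 82.7]]
well pred in tool [-1.6876292   0.55150316 82.8428141 ]
```

The filter axis and the well axis differ by only about (0.7, 0.6) mm in the tool frame, and yaw is within 1°. I'll correct that and lower.

>>> {"fn": "drive_tool", "kwargs": {"commands": [[0.0009,-0.0003,0,0,0,0,1],[0,0,-0.015,0,0,0,1],[0,0,-0.015,0,0,0,1],[0,0,-0.015,0,0,0,1],[0,0,-0.015,0,0,0,1],[0,0,-0.01,0,0,0,1],[0,0,0,0,0,0,1],[0,0,0,0,0,0,1]]}}

```text
t: 9.7
tcp_pos: [0.463, -0.2446, 0.1791]
ee_rot: [-3.055, -0.73, 0.001]
wrist_force: [0.5, 0.1, -0.7]
gripper_width: 0.0124
```

Run:
```python
from look import *
c=grab('wrist','w7');grab('side','s7');print(c['state']['tcp_pos'],c['state']['wrist_force'],c['state']['ft_torque'])
h=c['pixels'];a=cv2.resize(h[80:230,205:425,::-1],(800,545),interpolation=cv2.INTER_CUBIC);cv2.imwrite('pics/w7c.png',np.clip(a*1.6,0,255).astype(np.uint8))
```

```text
[ 0.4629577  -0.2445725   0.17905817] [ 0.51118506  0.14306071 -0.72255057] [ 0.01400048 -0.00773997 -0.0482095 ]
```

View pics/w7c.png

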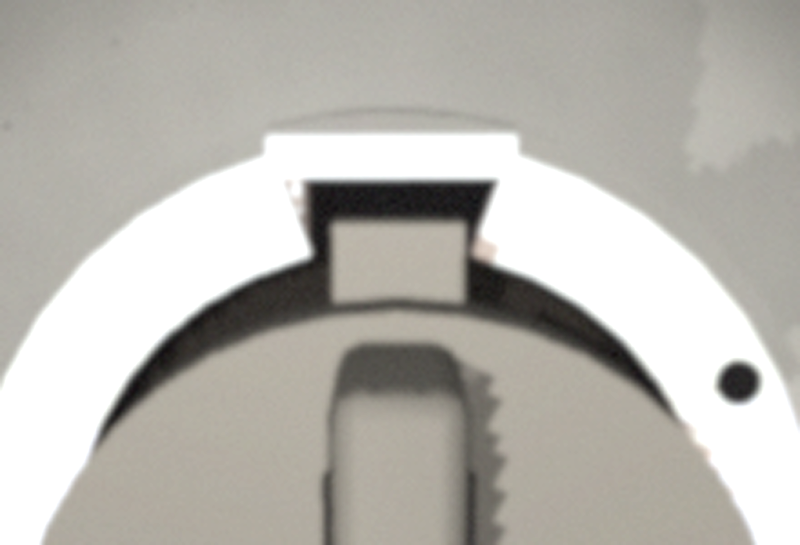

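Run:
```python
from look import *
from scipy.optimize import least_squares
c=load('w7');k=800/220;f=lambda p:(205+p[0]/k,80+p[1]/k);t=c['state']['tcp_pos'];R=Ro.from_rotvec(c['state']['ee_rot']).as_matrix()
gz=t[2]+.0425
def tl(ps,z): return ((onplane(c,[f(p) for p in ps],z)-t)@R*1000).round(1)
print('slot outer',tl([(285,182),(497,182)],.165).tolist(),'inner',tl([(313,258),(478,255)],.165).tolist())
print('lug',tl([(330,220),(467,220)],gz-.024).tolist(),'cap',tl([(398,307)],gz-.014).tolist(),'bar',tl([(331,395),(466,395)],gz+.014).tolist())
X=tl([(2,380),(50,300),(120,225),(200,178),(262,155),(520,152),(600,185),(680,240),(740,310),(785,390)],.165)[:,:2]
q=least_squares(lambda p:np.hypot(*(X-p).T)-66,[0,0]);print(q.x,q.fun.round(1))
d=tl([(738,382)],.165)[0,:2]-q.x;print('dot ang',np.degrees(np.arctan2(d[1],d[0])),np.hypot(*d))
```

```text
slot outer [[56.8, -15.8, 14.0], [56.8, 15.0, 14.0]] inner [[45.8, -11.9, 14.0], [46.3, 12.4, 14.0]]
lug [[54.8, -7.6, -18.5], [54.8, 8.9, -18.5]] cap [[45.9, 0.6, -28.5]] bar [[42.3, -5.8, -56.5], [42.3, 7.0, -56.5]]
[-2.31968289 -0.36032278] [ 0.2 -0.1  0.3 -0.2 -0.3  0.1  0.1  0.2 -0.2  0.1]
dot ang 60.716346608377826 60.14651450532101
```

>>> {"fn": "drive_tool", "kwargs": {"commands": [[-0.0006,0.0006,-0.007,0,0,-0.01,1],[0,0,-0.007,0,0,0,1],[0,0,-0.005,0,0,0,1],[0,0,-0.004,0,0,0,1],[0,0,-0.004,0,0,0,1],[0,0,-0.003,0,0,0,1],[0,0,0,0,0,0,1]]}}

```text
t: 10.38
tcp_pos: [0.462, -0.2441, 0.1483]
ee_rot: [-3.059, -0.714, 0.001]
wrist_force: [0.1, 0.2, -1.3]
gripper_width: 0.0119
```

Run:
```python
from look import *
c=grab('wrist','w8');print(c['state']['tcp_pos'],c['state']['wrist_force'],c['state']['ft_torque'])
h=c['pixels'];a=cv2.resize(h[80:230,205:425,::-1],(800,545),interpolation=cv2.INTER_CUBIC);cv2.imwrite('pics/w8c.png',np.clip(a*1.6,0,255).astype(np.uint8))
```

```text
[ 0.46200286 -0.24406876  0.14834999] [ 0.07616923  0.1549301  -1.34051543] [-0.05496417  0.01976916 -0.00268262]
```

View pics/w8c.png

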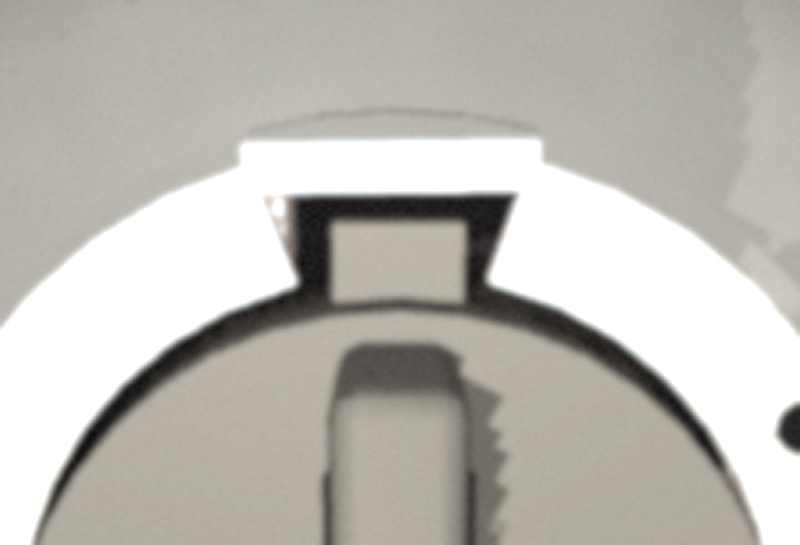

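The lugs are already inside the slot with no contact force. The lug is at columns 330–467 and the slot centre near 392, so it is about 0.8 mm off. I'll trim that and continue down onto the seal.

>>> {"fn": "drive_tool", "kwargs": {"commands": [[-0.0003,0.0006,-0.003,0,0,0,1],[0,0,-0.003,0,0,0,1],[0,0,-0.002,0,0,0,1],[0,0,-0.001,0,0,0,1],[0,0,0,0,0,0,1],[0,0,0,0,0,0,1]]}}

```text
t: 10.93
tcp_pos: [0.462, -0.2435, 0.1401]
ee_rot: [-3.059, -0.714, 0.0]
wrist_force: [-0.4, 0.3, -1.1]
gripper_width: 0.012
```

Run:
```python
from look import *
c=grab('wrist','w9');grab('side','s9');print(c['state']['tcp_pos'],c['state']['wrist_force'],c['state']['ft_torque'])
P=cloud(c)
h=c['pixels'];a=cv2.resize(h[80:230,205:425,::-1],(800,545),interpolation=cv2.INTER_CUBIC);cv2.imwrite('pics/w9c.png',np.clip(a*1.6,0,255).astype(np.uint8))
print('bar top over collar',P[200:230,314,2].mean()-.165, 'collar z',P[125:130,285:345,2].mean(),'cap',np.median(P[200:215,270:285,2]))
```

```text
[ 0.46199961 -0.24354135  0.14013673] [-0.36708715  0.29791603 -1.08649859] [ 0.03756672  0.02304336 -0.03091193]
bar top over collar 0.032025419087565815 collar z nan cap nan
```

View pics/w9c.png

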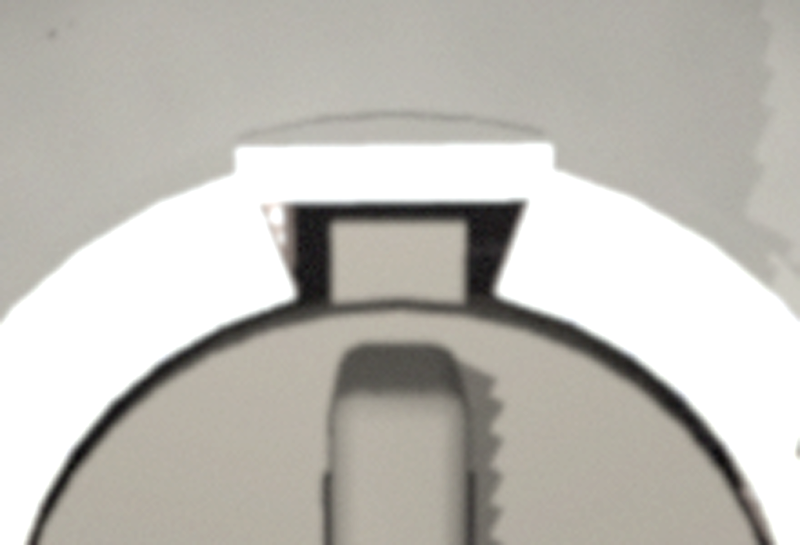

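Bar top reads 32 mm over the collar, so filter_grip is about 18 mm above the well with the lugs in the slots. Next I'll press slightly, then turn clockwise in stages, descending with the ramps and raising the grip force to 120 N.

>>> {"fn": "drive_tool", "kwargs": {"commands": [[0,0,-0.001,0,0,0,1],[0,0,-0.001,0,0,0,1],[0,0,0,0,0,-0.05,1],[0,0,0,0,0,-0.05,1],[0,0,0,0,0,-0.05,1],[0,-0.0001,-0.0002,0,0,-0.05,1],[0,0,0,0,0,0,1]], "newtons": 120}}

```text
t: 11.62
tcp_pos: [0.4626, -0.2439, 0.1382]
ee_rot: [3.115, 0.402, 0.002]
wrist_force: [0.3, -0.3, 3.5]
gripper_width: 0.0119
```

Run:
```python
from look import *
s=ctrl.read_state();print(s['tcp_pos'],s['wrist_force'],s['ft_torque'],s['gripper_width'],s['qpos'].round(2))
```

```text
[ 0.46264821 -0.24393314  0.13824023] [ 0.27405692 -0.25397139  3.50538683] [-0.0879453  -0.03076725 -0.15214873] 0.01188033918879314 [ 0.48  0.42 -0.12  1.92  0.07  0.81 -0.99]
```

>>> {"fn": "drive_tool", "kwargs": {"commands": [[0,-0.0001,-0.0002,0,0,-0.06,1],[0,-0.0001,-0.0002,0,0,-0.06,1],[0,-0.0001,-0.0002,0,0,-0.06,1],[0,-0.0001,-0.0003,0,0,-0.06,1],[0,-0.0001,-0.0003,0,0,-0.06,1],[0,0,0,0,0,0,1]]}}

```text
t: 12.12
tcp_pos: [0.4627, -0.2445, 0.1372]
ee_rot: [3.14, -0.068, 0.002]
wrist_force: [-1.0, 0.4, 5.8]
gripper_width: 0.0118
```

Run:
```python
from look import *
s=ctrl.read_state();print(s['tcp_pos'],s['wrist_force'],s['ft_torque'],s['gripper_width'],s['qpos'].round(2))
r=s['ee_rot'];print('yaw',np.degrees(2*np.arctan2(r[1],r[0])))
c=grab('wrist','w10')
h=c['pixels'];a=cv2.resize(h[80:280,205:425,::-1],(660,600),interpolation=cv2.INTER_CUBIC);cv2.imwrite('pics/w10c.png',np.clip(a*1.6,0,255).astype(np.uint8))
```

```text
[ 0.46266117 -0.24445663  0.13715017] [-1.00358291  0.36687456  5.75072879] [-0.13276547  0.03627625 -0.20578828] 0.011811707925716288 [ 0.43  0.42 -0.04  1.92  0.02  0.8  -1.24]
yaw -2.4677937872905433
```

View pics/w10c.png

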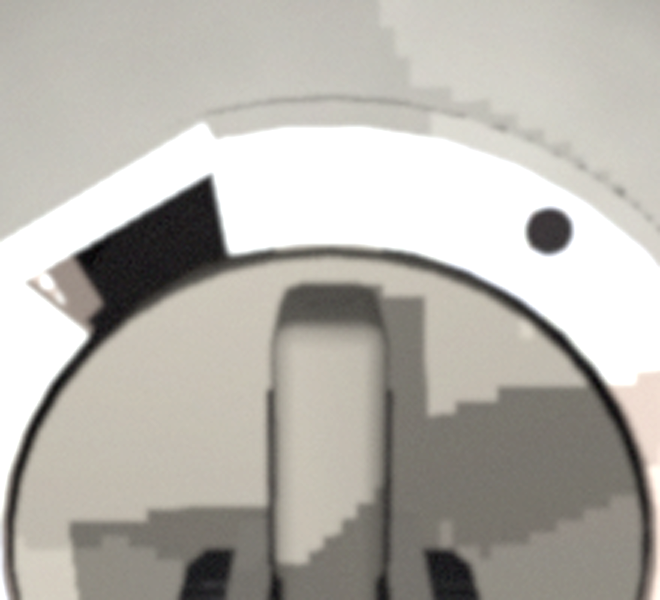

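The lug has passed under the collar: the slot at (150,250) is empty and the bar turns freely toward the dot at (549,231). Continuing to the stop.

>>> {"fn": "drive_tool", "kwargs": {"commands": [[0,-0.0001,-0.0002,0,0,-0.06,1],[0,-0.0001,-0.0002,0,0,-0.06,1],[0,-0.0001,-0.0002,0,0,-0.06,1],[0,-0.0001,-0.0002,0,0,-0.06,1],[0,-0.0001,0,0,0,-0.06,1],[0,0,0,0,0,0,1]]}}

```text
t: 12.67
tcp_pos: [0.4628, -0.245, 0.1365]
ee_rot: [3.095, -0.536, 0.003]
wrist_force: [-0.5, -0.4, 6.4]
gripper_width: 0.0115
```

Run:
```python
from look import *
s=ctrl.read_state();print(s['tcp_pos'],s['wrist_force'],s['ft_torque'],s['gripper_width'],s['qpos'].round(2))
r=s['ee_rot'];print('yaw',np.degrees(2*np.arctan2(r[1],r[0])))
```

```text
[ 0.46281787 -0.24504968  0.136543  ] [-0.48339866 -0.4018385   6.36993532] [-0.11737239  0.10921129 -0.10685827] 0.011456411471269915 [ 0.37  0.42  0.04  1.92 -0.02  0.8  -1.49]
yaw -19.65105391089332
```

>>> {"fn": "drive_tool", "kwargs": {"commands": [[0,-0.0001,0,0,0,-0.055,1],[0,-0.0001,0,0,0,-0.055,1],[0,-0.0001,0,0,0,-0.055,1],[0,0,0,0,0,-0.055,1],[0,0,0,0,0,-0.03,1],[0,0,0,0,0,0,1],[0,0,0,0,0,0,1]]}}

```text
t: 13.25
tcp_pos: [0.4627, -0.2455, 0.1365]
ee_rot: [3.006, -0.911, 0.003]
wrist_force: [-1.1, -0.8, 7.2]
gripper_width: 0.0115
```

Run:
```python
from look import *
s=ctrl.read_state();print(s['tcp_pos'],s['wrist_force'],s['ft_torque'],s['gripper_width'],s['qpos'].round(2))
r=s['ee_rot'];print('yaw',np.degrees(2*np.arctan2(r[1],r[0])))
c=grab('wrist','w11')
h=c['pixels'];a=cv2.resize(h[80:280,205:425,::-1],(660,600),interpolation=cv2.INTER_CUBIC);cv2.imwrite('pics/w11c.png',np.clip(a*1.6,0,255).astype(np.uint8))
```

```text
[ 0.46267893 -0.24550652  0.13654258] [-1.10078809 -0.81057429  7.15217414] [-0.21764756  0.26745031  0.52021266] 0.011473944648241781 [ 0.32  0.42  0.11  1.92 -0.06  0.8  -1.7 ]
yaw -33.70578518967835
```

View pics/w11c.png

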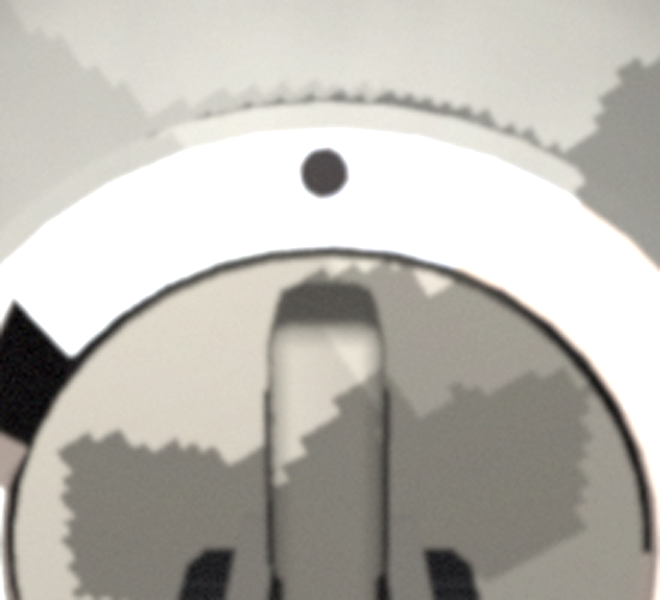

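The bar (column 328) points at the dot (column 324), and the resisting torque has jumped to +0.52 N m, which suggests the stop. A small nudge should confirm it.

>>> {"fn": "drive_tool", "kwargs": {"commands": [[0,0,0,0,0,-0.02,1],[0,0,0,0,0,0,1],[0,0,0,0,0,0,1]]}}

```text
t: 13.55
tcp_pos: [0.4627, -0.2455, 0.1366]
ee_rot: [2.997, -0.938, 0.003]
wrist_force: [-1.1, -0.5, 6.7]
gripper_width: 0.0118
```

Run:
```python
from look import *
s=ctrl.read_state();print(s['tcp_pos'],s['wrist_force'],s['ft_torque'])
r=s['ee_rot'];print('yaw',np.degrees(2*np.arctan2(r[1],r[0])))
```

```text
[ 0.46267618 -0.24551937  0.13656052] [-1.07279902 -0.48693498  6.7026366 ] [-0.31605188  0.27873706  1.41725179]
yaw -34.75208866145476
```

Torque rose to 1.4 N m, so it is hard on the stop. I'll unload the nudge, release and rise.

>>> {"fn": "drive_tool", "kwargs": {"commands": [[0,0,0,0,0,0.018,1],[0,0,0,0,0,0,0.6],[0,0,0,0,0,0,0.2],[0,0,0,0,0,0,-0.3],[0,0,0,0,0,0,-1],[0,0,0,0,0,0,-1],[0,0,0,0,0,0,-1],[0,0,0,0,0,0,-1]]}}

```text
t: 14.22
tcp_pos: [0.462, -0.245, 0.1358]
ee_rot: [-3.004, 0.918, 0.0]
wrist_force: [0.3, -1.0, 0.3]
gripper_width: 0.0851
```

>>> {"fn": "drive_tool", "kwargs": {"commands": [[0,0,0.005,0,0,0,-1],[0,0,0.015,0,0,0,-1],[0,0,0.025,0,0,0,-1],[0,0,0.03,0,0,0,-1],[0,0,0.03,0,0,0,-1],[0,0,0.03,0,0,0,-1],[0,0,0.02,0,0,0,-1],[0,0,0,0,0,0,-1]]}}

```text
t: 14.88
tcp_pos: [0.4638, -0.246, 0.2957]
ee_rot: [3.004, -0.918, 0.012]
wrist_force: [0.8, -0.2, -0.2]
gripper_width: 0.0852
```

>>> {"fn": "drive_tool", "kwargs": {"commands": [[0,0,0,0,0,0,-1],[0,0,0,0,0,0,-1]]}}

```text
t: 15.05
tcp_pos: [0.4616, -0.2447, 0.2904]
ee_rot: [-3.004, 0.918, 0.001]
wrist_force: [0.0, 0.2, -0.7]
gripper_width: 0.0855
```

Run:
```python
from look import *
c=grab('wrist','w12');grab('side','s12');grab('scene','c12');print(c['state']['tcp_pos'],c['state']['wrist_force'],c['state']['gripper_width'])
P=cloud(c);h=c['pixels']
a=cv2.resize(h[50:310,170:460,::-1],(669,600),interpolation=cv2.INTER_CUBIC);cv2.imwrite('pics/w12c.png',np.clip(a*1.6,0,255).astype(np.uint8))
W=np.array([.4603,-.2447]);r=np.hypot(P[:,:,0]-W[0],P[:,:,1]-W[1])
col=(r>.053)&(r<.063)&(abs(P[:,:,2]-.165)<.006);bar=(r<.05)&(P[:,:,2]>.185);cap=(r<.045)&(abs(P[:,:,2]-.165)<.01)
zc=np.median(P[col][:,2]);print('collar',zc,'bar',np.median(P[bar][:,2])-zc,'cap',np.median(P[cap][:,2])-zc)
for m in (cap,):
    Q=P[m];print('tilt',np.linalg.lstsq(np.c_[Q[:,:2]-W,np.ones(len(Q))],Q[:,2],rcond=None)[0],m.sum())
bb=bar&(P[:,:,2]<.2);print(cv2.minAreaRect((P[bb][:,:2]*1000).astype(np.float32)))
```

```text
[ 0.46164814 -0.2447403   0.29043472] [ 0.02075684  0.18614665 -0.74618254] 0.0855393408105032
collar 0.16500747033332458 bar 0.23219992662379718 cap 0.0005473207691167881
tilt [-1.55661872e-03  1.52876410e-04  1.65559100e-01] 6190
((460.6640625, -246.00271606445312), (15.48401165008545, 89.49264526367188), 56.86069869995117)
```

View pics/w12c.png

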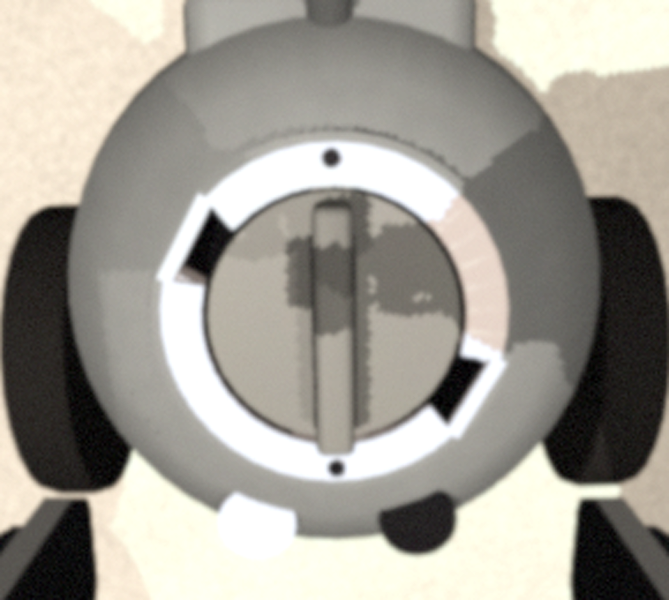

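View pics/s12.png

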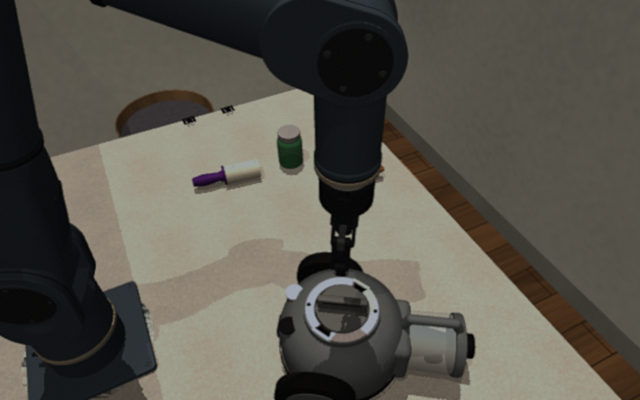

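The wrist crop shows the bar (333,325) lying between the dots at (331,158) and (336,467), with both slots empty. The side view shows the jar and roller in place and the brush partly hidden behind the arm. Cap height puts filter_grip about 14.5 mm above the well (locked), with the bar at −33.1°.

Run:
```python
from look import *
a=load('scene0')['pixels'].astype(int);b=load('c12')['pixels'].astype(int)
print('brush/jar/roller region diff',abs(a-b)[195:310,320:445].max(2).mean())
print(ctrl.sign_off())
```

```text
brush/jar/roller region diff 7.058017391304348
the job is handed in; nothing more can be done
None
```

The filter is back in the vacuum, turned clockwise onto the stop and released, and the job is handed in at about 15 s of the 48 s. No verdict is reported.

**First grasp:** it closed on air, because the real finger ends sit about 34 mm behind the reported TCP. I saw this in the depth image, opened, went about 32 mm lower and gripped the bar there.

**Insertion:** the lugs went down through the slots without any contact force. I then turned the filter 60° clockwise. A small nudge at the end raised the resisting torque from 0.52 to 1.4 N m, so it was hard against the stop.

**Last checks before hand-in:**

| Check | Result |
|---|---|
| Cap height above collar | 0.5 mm, so filter_grip is about 14.5 mm above the well (locked range 14–15 mm) |
| Tilt | about 0.1° |
| Bar heading | −33.1°, against the dots at −33.2° |
| Centring | about 1.4 mm from the measured well centre |
| Gripper | open, about 160 mm above its release height, wrist force about 0 |

- **Failed check:** the automatic bar-height reading came out as 0.23 m. Its mask had picked up the gripper's fingers, so I ignored it.
- **Not fully checked:** the jar and lint roller look unmoved in the side view. The arm partly hides the brush there. The before/after difference over all three in the scene view was small, but I did not look into what caused it, and I did not re-measure their positions.

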